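# Sweep the loose jar caps off the sorting board into the discard tray

## Robot

A 6-joint arm with a two-finger parallel gripper is mounted at the origin on the work surface. World frame = base frame: x ahead of the robot, y to its left, z up, the work surface at z = 0. Lengths are in m, angles in rad, forces in N, time in s.
With the tool pointing down it reaches from about 0.35 to 0.775 m from the base axis. Payload 7.3 kg.
Tool frame: the origin (TCP) lies on the mounting face of the last link; the fingertips stand 178 mm ahead of it and the grasp point (between the pads) lies 159 mm ahead of it; z points along the fingers, y is the line along which they close (so a half turn about z gives the same grasp; the last joint's range is limited). The gripper opens to 92 mm and grips with 3 to 60 N. Pads are 19 mm wide; open, the fingers measure 130 mm over their backs; the gripper's body (75 mm by 190 mm) begins 47 mm behind the grasp point.
Start: joints at [1.057, 0.342, 1.524, -0, 1.275, -0.146], TCP at [0.189, 0.49, 0.405] pointing down, gripper open.
Joint ranges: [-2.53, 2.53], [-0.77, 2.02], [0.04, 2.7], [-1, 4.14], [0.28, 2.66], [-3.11, 3.11]. Speed limits (rad/s): [2.57, 2.57, 3.14, 3.14, 3.14, 3.14].

## Interface

Orientations are given as a rotation vector (axis times angle).
In Python, from cell import ctrl, grab_frame gives the robot as it stands.
- The arm moves only by the tool send_rows, never from a script. Its argument "plan" is a list of rows, each an object of numbers: "tx", "ty", "tz": the shift along the tool's x, y, z in cm; "yaw": the turn about the tool's z in degrees. In form: [{"tx": .., "ty": .., "tz": .., "yaw": ..}, ...]. A call has 1 to 12 rows; each row is the pose to reach, as a shift and turn from the pose commanded when the call began, along the tool's axes at that moment; what a row does not reach only later rows make up. A row lasts 1/10 s, in which the tool goes at most 50 mm and 8.59 degrees, less where a joint would pass 70% of its speed; a pose out of reach is approached as far as the arm can. A call with a gripper value outside its range is refused whole. "fingers" is the opening, from -1 (shut) to 1 (fully open), so that 0 is half open, set as the call begins (left out, the last holds). The fingers move at their own pace and stop on an object; "grip_force" is the grip in N (left out, the last holds). Time passes only in rows, so rows that repeat a pose let the fingers close. It gives the time, the measured TCP pose, the force, the opening and the grip force at its end, in the units of the state.
- ctrl.state(): the state, without advancing time (a new reading comes with each control period).
- grab_frame(name): name is "scene" or "top" or "wrist"; returns a dict with "color" (420x560x3 uint8, red, green, blue), "fov_y" (degrees; the focal length in pixels is half the picture's height over the tangent of half this angle, whatever the lens; pixels are square), "cx", "cy" (the principal point, pixels), "R" (3x3) and "t" (3): a world point X has camera coordinates R X + t. Camera axes: x right, y down, z forward; pixel columns grow to the right and rows downward; lengths in m; the calibration is good to about 2 mm. A picture is of the moment at which its call begins. There is no depth.
- ctrl.job_done(): hands the job in; it is judged then, once.
The state is a dict: "t": time; "qpos": joint angles; "dq": joint speeds; "tau": joint torques, N m; "eef_pos": TCP position; "orientation": TCP orientation; "ft_force": force on the tool from outside, world axes, zero at the start; "ft_torque": the same for the moment, N m; "gripper_width": finger opening in m; "grasp_force": force on a finger pad.
Only numpy, scipy, OpenCV 4.12 (cv2) and the standard library are available. Lean on these libraries where they do the work, as an engineer would, in place of code of your own. Each camera call takes 0.05 s, during which the arm holds its last target. There are 200 camera calls.

## Task

Sweep the three loose caps lying on the raised sorting board off the end beside the blue discard tray, so that all three fall into the tray. Push them gently along the board with the outside of the fingers: do not pinch them, pick them up or press down on them. Leave the two closed jars and the small vial standing where they are.

Things in the scene. Friction and masses are not known exactly. Their poses are not given: they have to be found in the camera images.
- board: Fixed grey board on a steel plinth, 230 mm (x) by 300 mm (y), flat top 60 mm above the bench. Its long sides (x = -115, +115 mm) carry rims 6 mm thick, 8 mm above the top; both ends (y = -150, +150 mm) are open, without rim. One end meets the discard tray, the other the wire rack: which is which varies. Sweep along its y. Origin at the centre of its underside on the bench, z up
- tray: Fixed blue open tray, 230 mm (x) by 130 mm (y) by 50 mm high, walls and floor 4 mm thick; its rim is 10 mm below the board's top, with a 5 mm gap to the board's end, square to it. Origin at the centre of its underside on the bench, 220 mm from the board's centre along the board's +y or -y; axes parallel to the board's
- rack: Fixed blue wire slide rack, 204 mm (x) by 104 mm (y) by 95 mm high, with glass slides, at the board's other end, 220 mm from the board's centre, leaving an 18 mm gap to the board's end; its top is 35 mm above the board's top. Origin at the centre of its underside on the bench, axes parallel to the board's
- cap1: loose white screw cap of a specimen jar lying flat on the board: disc 36 mm across, 14 mm high, about 10 to 20 g, ribs round its edge. Two caps lie in a row about 66 mm from the board's centre line at negative board x, one at positive x. Origin at the centre of its underside, z up as it lies at the start
- cap2: loose white screw cap of a specimen jar lying flat on the board: disc 36 mm across, 14 mm high, about 10 to 20 g, ribs round its edge. Two caps lie in a row about 66 mm from the board's centre line at negative board x, one at positive x. Origin at the centre of its underside, z up as it lies at the start
- cap3: loose white screw cap of a specimen jar lying flat on the board: disc 36 mm across, 14 mm high, about 10 to 20 g, ribs round its edge. Two caps lie in a row about 66 mm from the board's centre line at negative board x, one at positive x. Origin at the centre of its underside, z up as it lies at the start
- jar1: Closed specimen jar, brown with a paper label and white cap, 36 mm across, 50 mm high, 60 g. Stands on the board between the two rows of caps and must be left where it is. Origin at the centre of its underside, z up
- jar2: Closed specimen jar like the other, 36 mm across, 50 mm high, 60 g. Stands on the board between the two rows of caps and must be left where it is. Origin at the centre of its underside, z up
- vial: Closed vial, brown with a paper label and white cap, 26 mm across, 45 mm high, 35 g. Stands on the board between the two rows of caps and must be left where it is. Origin at the centre of its underside, z up
Not all that is in view belongs to the job. Leave any brown or purple look-alike of the cap3 alone.

How it is judged:
By the outcome, as a careful person would: the job done as asked, in the order asked, and still so for the second after the job is handed in, with the robot touching nothing.
It also fails if it takes over 58 s, if anything falls off the work surface, if the arm or the gripper's body presses on something with over 40 N, if the wrist force passes 120 N, or if a joint passes its speed limit or range.

## Working session

There is one attempt and no reset: what is moved stays moved. The work goes in short steps, Python scripts to look and compute and a tool call to move; the robot and the scene stay as the last step left them, time stands still between calls to the robot, and variables do not carry over. Pictures are saved under pics/ and viewed, at most 10 in all, crops included, and the job is handed in when it is done.

Besides the shell and the picture viewer there is one more tool, called as name([rows], argument=value, ...), one row to a line, values as JSON. send_rows: Moves the arm, as the interface text tells. Its arguments: {"type":"object","properties":{"plan":{"type":"array"},"fingers":{"type":"number"},"grip_force":{"type":"number"}},"required":["plan"]}

```bash
mkdir -p pics; cat > h.py <<'E'
import numpy as np, cv2
from cell import ctrl, grab_frame
def snap(n,f):
    d=grab_frame(n); cv2.imwrite(f'pics/{f}.png',d['color'][:,:,::-1]); np.savez(f'pics/{f}.npz',**{k:d[k] for k in d}); return d
def K(d):
    f=d['color'].shape[0]/2/np.tan(np.radians(d['fov_y'])/2); return f
def ray(d,u,v,z):
    f=K(d); c=np.array([(u-d['cx'])/f,(v-d['cy'])/f,1]); R=np.array(d['R']);o=-R.T@np.array(d['t']); r=R.T@c
    return o+r*(z-o[2])/r[2]
def proj(d,X):
    c=np.array(d['R'])@np.array(X)+np.array(d['t']); f=K(d); return f*c[0]/c[2]+float(d['cx']),f*c[1]/c[2]+float(d['cy'])
E
python3 - <<'E'
from h import *
for n in('top','scene'):
    d=snap(n,n+'0'); print(n,d['fov_y'],d['cx'],d['cy'],-np.array(d['R']).T@d['t'])
s=ctrl.state();print(s['t'],s['eef_pos'],s['orientation'],s['gripper_width'])
E
```

```text
top 51.3836712632774 278.3781110164254 214.06938649985625 [0.41444407 0.02218658 0.76355201]
scene 53.12973329154941 278.381158566211 208.17180199717063 [ 1.01873177 -0.49953578  0.53480647]
0.1 [0.18868965 0.48979556 0.40410461] [-5.74356890e-01 -3.08817013e+00  2.12268989e-03] 0.09189416527285876
```

View pics/top0.png

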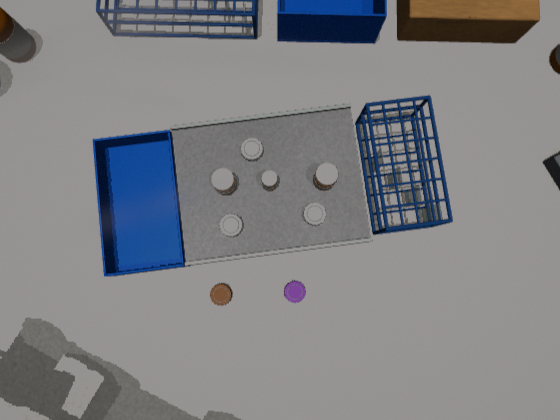

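View pics/scene0.png

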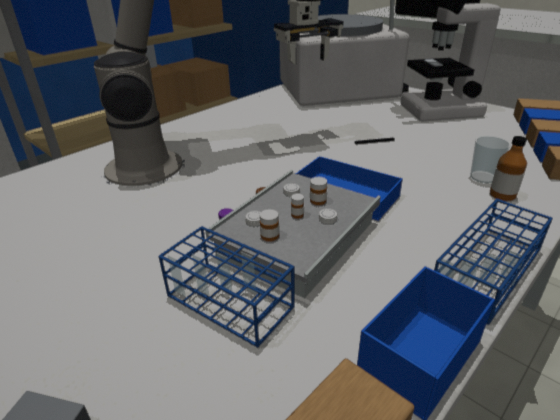

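Top view: the white caps are at (252,149), (231,226) and (315,214). The jars are at (223,180) and (326,174), with the vial at (270,179). Look-alikes, to be left alone: brown (221,294) and purple (295,292). The tray is at image left and the rack at right.

```bash
python3 - <<'E'
from h import *
d=np.load('pics/top0.npz')
im=d['color'][80:290,80:460,::-1]
cv2.imwrite('pics/crop0.png',cv2.resize(im,None,fx=2.1,fy=2.1,interpolation=cv2.INTER_CUBIC))
g=cv2.cvtColor(d['color'],cv2.COLOR_RGB2GRAY)
for n,(u,v),z in [('capA',(252,149),.074),('capB',(231,226),.074),('capC',(315,214),.074),('jarL',(223,176),.11),('jarR',(327,173),.11),('vial',(270,177),.105)]:
    m=np.zeros_like(g);cv2.circle(m,(u,v),16,255,-1)
    w=((g>np.percentile(g[m>0],75)-25)&(m>0)).astype(np.uint8)
    hsv=cv2.cvtColor(d['color'],cv2.COLOR_RGB2HSV)
    k,l,s,c=cv2.connectedComponentsWithStats(((g>150)&(m>0)).astype(np.uint8))
    i=1+np.argmax(s[1:,4]) if k>1 else 0
    print(n,c[i].round(1),s[i],ray(d,*c[i],z).round(4),'manual',ray(d,u,v,z).round(4))
E
```

```text
capA [251. 146.] [251 146   1   1   1] [0.6056 0.0664 0.074 ] manual [0.6007 0.0646 0.074 ]
capB [228. 225.] [228 225   1   1   1] [0.4765 0.0992 0.074 ] manual [0.475  0.0944 0.074 ]
capC [311. 209.] [311 209   1   1   1] [ 0.5048 -0.032   0.074 ] manual [ 0.4969 -0.0385  0.074 ]
jarL [279.5 209.5] [     0      0    560    420 235200] [0.4983 0.0183 0.11  ] manual [0.5479 0.1054 0.11  ]
jarR [334.5 173.5] [334 173   2   2   2] [ 0.5555 -0.0644  0.11  ] manual [ 0.556 -0.053  0.11 ]
vial [275. 179.] [275 179   1   1   1] [0.546  0.0262 0.105 ] manual [0.5489 0.0339 0.105 ]
```

View pics/crop0.png

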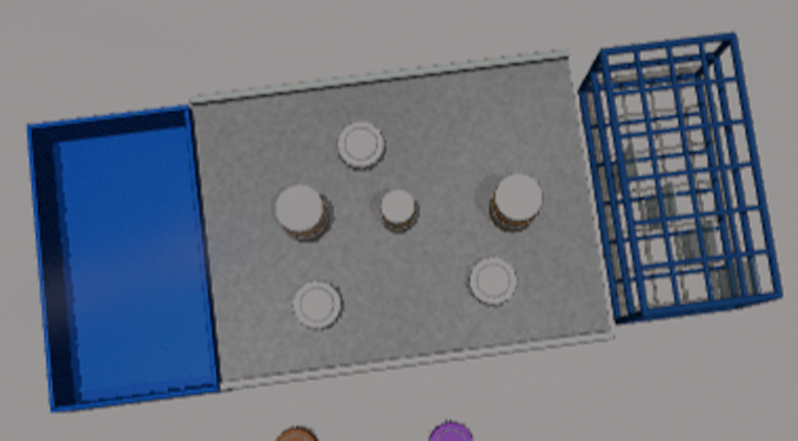

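The crop confirms three white flat caps at crop (361,145), (317,304) and (493,281), which are full-frame (252,149), (231,225) and (315,214). The jars and vial stand between the two rows, and brown and purple lie off the board.

```bash
cat >> h.py <<'E'
from scipy.spatial.transform import Rotation as Rn
_d=np.load('pics/top0.npz')
# rim-top corners: tray end +, outer width 230
_c=np.array([ray(_d,80+u/2.1,80+v/2.1,.068) for u,v in [(191,99),(568,51),(613,338),(220,390)]])[:,:2]
C=_c.mean(0)
_y=(_c[0]+_c[3]-_c[1]-_c[2]); Y=_y/np.linalg.norm(_y)   # towards tray
X=np.array([Y[1],-Y[0]])                                # away from robot side
def tob(p): q=np.array(p)[:2]-C; return np.array([q@X,q@Y])
def tow(a,b): return C+a*X+b*Y
def shift(a,b,ztip):
    "tool cm/deg shift to put fingertips at board coords (mm; Y=to tray), tool x along Y"
    s=ctrl.state(); R=Rn.from_rotvec(s['orientation']).as_matrix(); p=tow(a/1e3,b/1e3)
    t=R.T@(np.array([*p,ztip+.178])-s['eef_pos'])*100
    tx=R[:2,0]; yaw=-np.degrees(np.arctan2(tx[0]*Y[1]-tx[1]*Y[0],tx@Y))
    print((a,b,ztip),'shift',t.round(2),'yaw',yaw.round(1))
def here():
    s=ctrl.state(); R=Rn.from_rotvec(s['orientation']).as_matrix(); tip=s['eef_pos']+.178*R[:,2]
    print('t',s['t'],'tip board mm',(tob(tip)*1e3).round(1),'z',tip[2].round(4),'f',np.round(s['ft_force'],1),'w',s['gripper_width'])
E
python3 - <<'E'
from h import *
import h
print('corners',(np.array([tob(c) for c in h._c])*1e3).round(1),'C',C,'Y',Y)
for n,(u,v),z in [('A',(361,145),.074),('B',(317,304),.074),('C',(493,281),.074),('jL',(300,211),.11),('jR',(518,198),.11),('vial',(398,207),.105)]:
    p=ray(h._d,80+u/2.1,80+v/2.1,z); print(n,p.round(3),(tob(p)*1e3).round(1))
here()
for z in (.15,.064): shift(-66,10,z)
E
```

```text
corners [[ 113.8  148.6]
 [ 114.  -149.6]
 [-114.  -149.4]
 [-113.8  150.3]] C [0.54628658 0.03470119] Y [-0.15221174  0.98834791]
A [0.601 0.065 0.074] [58.3 21.5]
B [0.477 0.095 0.074] [-59.4  69.7]
C [ 0.497 -0.038  0.074] [-59.6 -64.5]
jL [0.541 0.105 0.11 ] [ 5.5 70.6]
jR [ 0.554 -0.052  0.11 ] [ -5.6 -87.3]
vial [0.546 0.035 0.105] [ 0.2 -0.1]
t 0.1 tip board mm [-284.3  504. ] z 0.2261 f [ 0.5 -0.5  0.6] w 0.09189416527285876
(-66, 10, 0.15) shift [-43.51 -32.01   7.65] yaw 60.2
(-66, 10, 0.064) shift [-43.51 -32.    16.25] yaw 60.2
```

send_rows([
  {"tx": -3.6, "ty": -2.65, "tz": 0.5, "yaw": 5.5},
  {"tx": -7.2, "ty": -5.3, "tz": 1, "yaw": 11},
  {"tx": -10.8, "ty": -8, "tz": 1.5, "yaw": 16.5},
  {"tx": -14.4, "ty": -10.6, "tz": 2, "yaw": 22},
  {"tx": -18, "ty": -13.3, "tz": 2.6, "yaw": 27.5},
  {"tx": -21.7, "ty": -16, "tz": 3.2, "yaw": 33},
  {"tx": -25.3, "ty": -18.6, "tz": 3.8, "yaw": 38.5},
  {"tx": -29, "ty": -21.3, "tz": 4.5, "yaw": 44},
  {"tx": -32.6, "ty": -24, "tz": 5.3, "yaw": 49.5},
  {"tx": -36.2, "ty": -26.6, "tz": 6, "yaw": 54},
  {"tx": -39.8, "ty": -29.3, "tz": 6.8, "yaw": 58},
  {"tx": -43, "ty": -31.7, "tz": 7.6, "yaw": 60.2},
], fingers=-0.76)

```text
t: 1.3
eef_pos: [0.4768, 0.0375, 0.3282]
orientation: [-2.05, -2.381, -0.0]
ft_force: [1.4, 0.6, -0.2]
gripper_width: 0.0114
grasp_force: 0.0
```

```bash
python3 - <<'E'
from h import *
d=snap('wrist','w1'); here()
for b,z in ((10,.12),(10,.064),(175,.064)): shift(-60,b,z)
for n,p in dict(B=(-59.4,69.7),C=(-59.6,-64.5)).items(): print(n,proj(d,[*tow(p[0]/1e3,p[1]/1e3),.074]))
E
```

```text
t 1.35 tip board mm [-66.2   8.7] z 0.1492 f [ 2.9 -3.9 -0.6] w 0.011360596798101266
(-60, 10, 0.12) shift [0.09 0.63 2.92] yaw -0.4
(-60, 10, 0.064) shift [0.11 0.63 8.52] yaw -0.4
(-60, 175, 0.064) shift [16.61  0.51  8.47] yaw -0.4
B (np.float64(295.9186555842147), np.float64(139.94056358237725))
C (np.float64(294.64728853718617), np.float64(326.8910943070681))
```

View pics/w1.png

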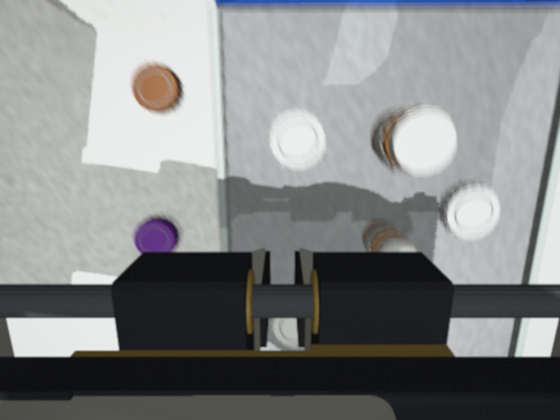

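Wrist view: cap B is at (298,139), against a prediction of (296,140). The lane is confirmed at about -59 mm, with the fingers free to descend between B and C. Now I descend and sweep B.

send_rows([
  {"tx": 0.1, "ty": 0.7, "tz": 2.5, "yaw": -0.4},
  {"tx": 0.1, "ty": 0.7, "tz": 5, "yaw": -0.4},
  {"tx": 0.1, "ty": 0.7, "tz": 7, "yaw": -0.4},
  {"tx": 0.1, "ty": 0.7, "tz": 8, "yaw": -0.4},
  {"tx": 0.1, "ty": 0.7, "tz": 8.5, "yaw": -0.4},
  {"tx": 0.1, "ty": 0.7, "tz": 8.5, "yaw": -0.4},
  {"tx": 0.8, "ty": 0.7, "tz": 8.5, "yaw": -0.4},
  {"tx": 1.6, "ty": 0.7, "tz": 8.5, "yaw": -0.4},
  {"tx": 2.3, "ty": 0.7, "tz": 8.5, "yaw": -0.4},
  {"tx": 3.0, "ty": 0.7, "tz": 8.5, "yaw": -0.4},
  {"tx": 3.7, "ty": 0.7, "tz": 8.5, "yaw": -0.4},
  {"tx": 4.4, "ty": 0.7, "tz": 8.5, "yaw": -0.4},
])

```text
t: 2.55
eef_pos: [0.4761, 0.0848, 0.2438]
orientation: [2.037, 2.391, 0.0]
ft_force: [0.0, -1.3, 0.2]
gripper_width: 0.0111
grasp_force: 0.1
```

```bash
python3 - <<'E'
from h import *
here(); shift(-59,175,.064)
E
```

```text
t 2.55 tip board mm [-61.7  60.2] z 0.0658 f [ 0.  -1.3  0.2] w 0.011120698194621394
(-59, 175, 0.064) shift [11.48  0.35  0.18] yaw 0.4
```

send_rows([
  {"tx": 0.8, "ty": 0, "tz": 0.1},
  {"tx": 1.6, "ty": 0, "tz": 0.1},
  {"tx": 2.4, "ty": 0.1, "tz": 0.1},
  {"tx": 3.2, "ty": 0.1, "tz": 0.1},
  {"tx": 4.0, "ty": 0.1, "tz": 0.1},
  {"tx": 4.8, "ty": 0.1, "tz": 0.1},
  {"tx": 5.6, "ty": 0.1, "tz": 0.1},
  {"tx": 6.3, "ty": 0.1, "tz": 0.1},
  {"tx": 7.0, "ty": 0.1, "tz": 0.1},
])

```text
schema error: expected keys tx, ty, tz, yaw
```

```bash
python3 - <<'E'
from h import *
here(); shift(-59,178,.064); d=snap('wrist','w2')
E
```

```text
t 2.55 tip board mm [-61.7  60.2] z 0.0658 f [ 0.  -1.3  0.2] w 0.011120698194621394
(-59, 178, 0.064) shift [11.78  0.35  0.18] yaw 0.4
```

View pics/w2.png

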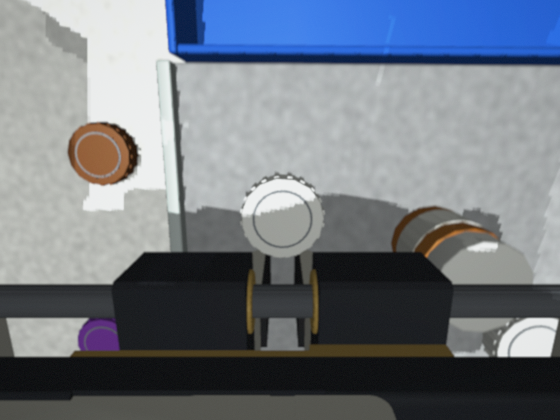

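The rows were refused because yaw was missing. The picture shows cap B at (283,215), cradled squarely against the fingers, with a clear path to the tray edge at row 58. I continue the sweep.

send_rows([
  {"tx": 0.8, "ty": 0, "tz": 0.1, "yaw": 0},
  {"tx": 1.6, "ty": 0, "tz": 0.1, "yaw": 0},
  {"tx": 2.4, "ty": 0.1, "tz": 0.1, "yaw": 0},
  {"tx": 3.2, "ty": 0.1, "tz": 0.1, "yaw": 0},
  {"tx": 4.0, "ty": 0.1, "tz": 0.1, "yaw": 0},
  {"tx": 4.8, "ty": 0.1, "tz": 0.1, "yaw": 0},
  {"tx": 5.6, "ty": 0.1, "tz": 0.1, "yaw": 0},
  {"tx": 6.4, "ty": 0.1, "tz": 0.1, "yaw": 0},
  {"tx": 7.2, "ty": 0.1, "tz": 0.1, "yaw": 0},
  {"tx": 8.0, "ty": 0.1, "tz": 0.1, "yaw": 0},
  {"tx": 8.8, "ty": 0.1, "tz": 0.1, "yaw": 0},
  {"tx": 9.5, "ty": 0.1, "tz": 0.1, "yaw": 0},
])

```text
t: 3.8
eef_pos: [0.462, 0.1787, 0.2427]
orientation: [-2.037, -2.391, -0.0]
ft_force: [0.1, 0.1, -0.3]
gripper_width: 0.0109
grasp_force: 0.0
```

send_rows([
  {"tx": 0.6, "ty": 0, "tz": 0, "yaw": 0},
  {"tx": 1.2, "ty": 0, "tz": 0, "yaw": 0},
  {"tx": 1.8, "ty": 0, "tz": 0, "yaw": 0},
  {"tx": 2.2, "ty": 0, "tz": 0, "yaw": 0},
  {"tx": 2.2, "ty": 0, "tz": 0, "yaw": 0},
  {"tx": 2.2, "ty": 0, "tz": 0, "yaw": 0},
])

```text
t: 4.4
eef_pos: [0.4587, 0.1997, 0.2427]
orientation: [2.037, 2.391, 0.0]
ft_force: [-0.9, 0.1, -0.0]
gripper_width: 0.0108
grasp_force: 0.0
```

```bash
python3 - <<'E'
from h import *
here(); snap('wrist','w3'); shift(-59,-115,.15)
E
```

```text
t 4.4 tip board mm [-61.5 176.4] z 0.0647 f [-0.9  0.1 -0. ] w 0.0108387901132559
(-59, -115, 0.15) shift [-29.13   0.06  -8.53] yaw 0.4
```

View pics/w3.png

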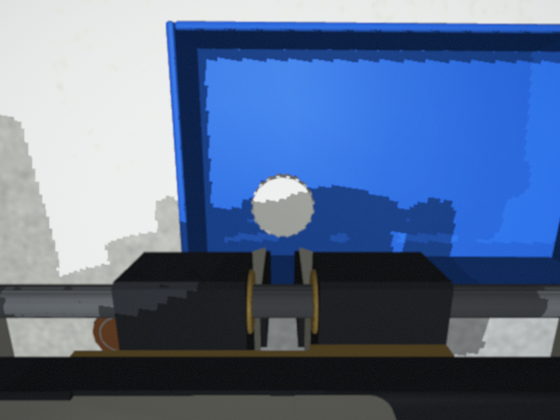

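Cap B lies in the tray at (283,205). Next I lift and go behind cap C.

send_rows([
  {"tx": 0, "ty": 0, "tz": -3, "yaw": 0},
  {"tx": 0, "ty": 0, "tz": -6, "yaw": 0},
  {"tx": -2, "ty": 0, "tz": -8.5, "yaw": 0.2},
  {"tx": -6, "ty": 0.1, "tz": -8.5, "yaw": 0.4},
  {"tx": -10, "ty": 0.1, "tz": -8.5, "yaw": 0.4},
  {"tx": -14, "ty": 0.1, "tz": -8.5, "yaw": 0.4},
  {"tx": -18, "ty": 0.1, "tz": -8.5, "yaw": 0.4},
  {"tx": -22, "ty": 0.1, "tz": -8.5, "yaw": 0.4},
  {"tx": -25.5, "ty": 0.1, "tz": -8.5, "yaw": 0.4},
  {"tx": -28, "ty": 0.1, "tz": -8.5, "yaw": 0.4},
  {"tx": -29, "ty": 0.1, "tz": -8.5, "yaw": 0.4},
  {"tx": -29, "ty": 0.1, "tz": -8.5, "yaw": 0.4},
])

```text
t: 5.65
eef_pos: [0.5056, -0.0874, 0.3276]
orientation: [-2.048, -2.382, -0.0]
ft_force: [-0.8, -0.4, 0.2]
gripper_width: 0.0112
grasp_force: 0.0
```

```bash
python3 - <<'E'
from h import *
d=snap('wrist','w4'); here(); shift(-60,-115,.064); shift(-60,60,.064); print(proj(d,[*tow(-.0596,-.0645),.074]))
E
```

```text
t 5.7 tip board mm [ -58.8 -113.3] z 0.1495 f [ 0.1 -0.1 -0.1] w 0.010902454616041642
(-60, -115, 0.064) shift [-0.16 -0.12  8.55] yaw -0.1
(-60, 60, 0.064) shift [17.34 -0.15  8.56] yaw -0.1
(np.float64(280.75531865309887), np.float64(150.39145952276579))
```

View pics/w4.png

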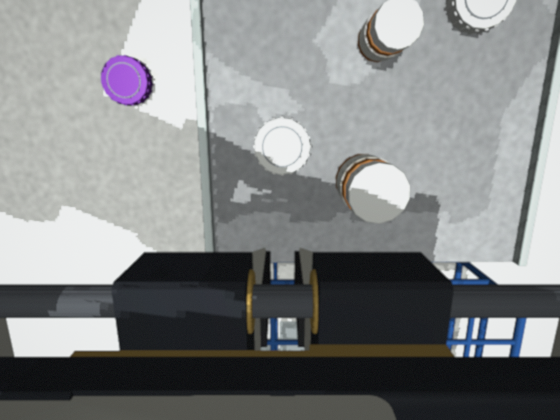

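Wrist view: cap C is at (282,144), centred ahead of the fingers, and jar R is clear at (370,190). I descend and sweep.

send_rows([
  {"tx": -0.1, "ty": -0.1, "tz": 2.5, "yaw": 0},
  {"tx": -0.1, "ty": -0.1, "tz": 5, "yaw": 0},
  {"tx": -0.1, "ty": -0.1, "tz": 7, "yaw": 0},
  {"tx": -0.1, "ty": -0.1, "tz": 8, "yaw": 0},
  {"tx": -0.1, "ty": -0.1, "tz": 8.5, "yaw": 0},
  {"tx": -0.1, "ty": -0.1, "tz": 8.5, "yaw": 0},
  {"tx": 0.7, "ty": -0.1, "tz": 8.5, "yaw": 0},
  {"tx": 1.4, "ty": -0.1, "tz": 8.5, "yaw": 0},
  {"tx": 2.1, "ty": -0.1, "tz": 8.5, "yaw": 0},
  {"tx": 2.8, "ty": -0.1, "tz": 8.5, "yaw": 0},
  {"tx": 3.6, "ty": -0.1, "tz": 8.5, "yaw": 0},
  {"tx": 4.4, "ty": -0.1, "tz": 8.5, "yaw": 0},
])

```text
t: 6.9
eef_pos: [0.4979, -0.0424, 0.2428]
orientation: [2.046, 2.384, 0.0]
ft_force: [0.0, -0.3, 0.3]
gripper_width: 0.0107
grasp_force: 0.1
```

send_rows([
  {"tx": 0.8, "ty": 0, "tz": 0, "yaw": 0},
  {"tx": 1.6, "ty": 0, "tz": 0, "yaw": 0},
  {"tx": 2.4, "ty": 0, "tz": 0, "yaw": 0},
  {"tx": 3.2, "ty": 0, "tz": 0, "yaw": 0},
  {"tx": 4.0, "ty": 0, "tz": 0, "yaw": 0},
  {"tx": 4.8, "ty": 0, "tz": 0, "yaw": 0},
  {"tx": 5.6, "ty": 0, "tz": 0, "yaw": 0},
  {"tx": 6.4, "ty": 0, "tz": 0, "yaw": 0},
  {"tx": 7.2, "ty": 0, "tz": 0, "yaw": 0},
  {"tx": 8.0, "ty": 0, "tz": 0, "yaw": 0},
  {"tx": 8.8, "ty": 0, "tz": 0, "yaw": 0},
  {"tx": 9.6, "ty": 0, "tz": 0, "yaw": 0},
])

```text
t: 8.1
eef_pos: [0.4833, 0.0524, 0.2427]
orientation: [-2.046, -2.384, -0.0]
ft_force: [1.1, -0.0, 0.5]
gripper_width: 0.0108
grasp_force: 0.1
```

```bash
python3 - <<'E'
from h import *
here(); snap('wrist','w5'); shift(-60,176,.064)
E
```

```text
t 8.1 tip board mm [-59.5  27.1] z 0.0647 f [ 1.1 -0.   0.5] w 0.010813409381833849
(-60, 176, 0.064) shift [14.8  -0.04  0.08] yaw -0.0
```

View pics/w5.png

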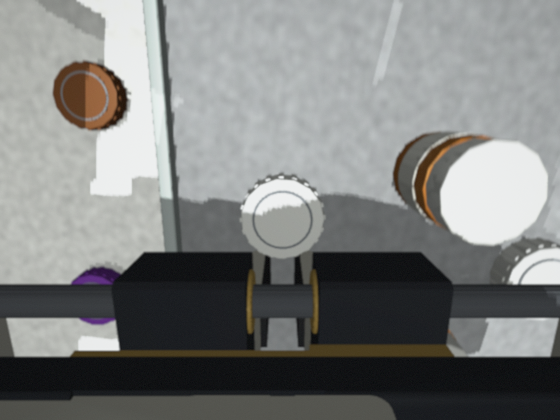

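Cap C is at (283,215), cradled, with a clear way ahead. I push it off the end.

send_rows([
  {"tx": 0.8, "ty": 0, "tz": 0, "yaw": 0},
  {"tx": 1.6, "ty": 0, "tz": 0, "yaw": 0},
  {"tx": 2.4, "ty": 0, "tz": 0, "yaw": 0},
  {"tx": 3.2, "ty": 0, "tz": 0, "yaw": 0},
  {"tx": 4.0, "ty": 0, "tz": 0, "yaw": 0},
  {"tx": 4.8, "ty": 0, "tz": 0, "yaw": 0},
  {"tx": 5.6, "ty": 0, "tz": 0, "yaw": 0},
  {"tx": 6.4, "ty": 0, "tz": 0, "yaw": 0},
  {"tx": 7.2, "ty": 0, "tz": 0, "yaw": 0},
  {"tx": 8.0, "ty": 0, "tz": 0, "yaw": 0},
  {"tx": 8.8, "ty": 0, "tz": 0, "yaw": 0},
  {"tx": 9.6, "ty": 0, "tz": 0, "yaw": 0},
])

```text
t: 9.35
eef_pos: [0.4688, 0.1473, 0.2427]
orientation: [-2.046, -2.384, -0.0]
ft_force: [-0.5, 0.3, -0.3]
gripper_width: 0.0113
grasp_force: 0.0
```

send_rows([
  {"tx": 0.8, "ty": 0, "tz": 0, "yaw": 0},
  {"tx": 1.6, "ty": 0, "tz": 0, "yaw": 0},
  {"tx": 2.4, "ty": 0, "tz": 0, "yaw": 0},
  {"tx": 3.2, "ty": 0, "tz": 0, "yaw": 0},
  {"tx": 4.0, "ty": 0, "tz": 0, "yaw": 0},
  {"tx": 4.6, "ty": 0, "tz": 0, "yaw": 0},
  {"tx": 4.8, "ty": 0, "tz": 0, "yaw": 0},
  {"tx": 4.8, "ty": 0, "tz": 0, "yaw": 0},
  {"tx": 4.8, "ty": 0, "tz": 0, "yaw": 0},
])

```text
t: 10.25
eef_pos: [0.4616, 0.194, 0.2427]
orientation: [2.046, 2.384, -0.0]
ft_force: [-0.3, -0.0, 0.2]
gripper_width: 0.0109
grasp_force: 0.0
```

```bash
python3 - <<'E'
from h import *
here(); snap('wrist','w6'); shift(59,-25,.15)
E
```

```text
t 10.25 tip board mm [-59.4 170.3] z 0.0647 f [-0.3 -0.   0.2] w 0.010935104974739882
(59, -25, 0.15) shift [-19.52  11.85  -8.53] yaw -0.0
```

View pics/w6.png

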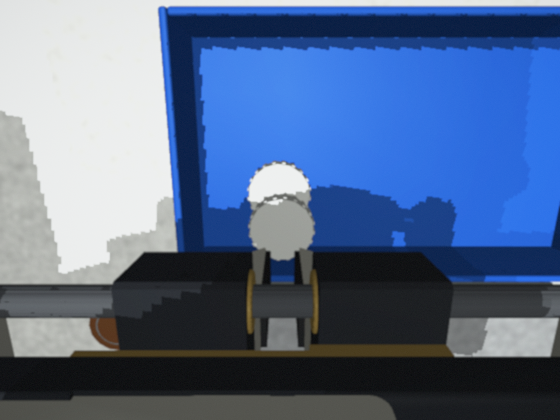

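Cap C is in the tray at (282,228), partly overlapping B at (279,185). Next is cap A: I lift and cross over to behind it.

send_rows([
  {"tx": 0, "ty": 0, "tz": -3, "yaw": 0},
  {"tx": 0, "ty": 0, "tz": -6, "yaw": 0},
  {"tx": 0, "ty": 0, "tz": -8.5, "yaw": 0},
  {"tx": -3, "ty": 2, "tz": -8.5, "yaw": 0},
  {"tx": -6.5, "ty": 4, "tz": -8.5, "yaw": 0},
  {"tx": -10, "ty": 6, "tz": -8.5, "yaw": 0},
  {"tx": -13, "ty": 8, "tz": -8.5, "yaw": 0},
  {"tx": -16, "ty": 10, "tz": -8.5, "yaw": 0},
  {"tx": -18.5, "ty": 11.5, "tz": -8.5, "yaw": 0},
  {"tx": -19.5, "ty": 11.9, "tz": -8.5, "yaw": 0},
  {"tx": -19.5, "ty": 11.9, "tz": -8.5, "yaw": 0},
  {"tx": -19.5, "ty": 11.9, "tz": -8.5, "yaw": 0},
])

```text
t: 11.5
eef_pos: [0.6082, 0.02, 0.3275]
orientation: [-2.045, -2.383, 0.0]
ft_force: [-0.3, 1.2, 0.1]
gripper_width: 0.0113
grasp_force: 0.0
```

```bash
python3 - <<'E'
from h import *
here(); d=snap('wrist','w7'); shift(59,-25,.064); shift(59,176,.064)
u,v=proj(d,[*tow(.0583,.0215),.074]); print(u,v)
g=cv2.cvtColor(d['color'],cv2.COLOR_RGB2GRAY); u,v=int(u),int(v); print(np.array(cv2.HoughCircles(cv2.medianBlur(g[v-50:v+50,u-50:u+50],3),cv2.HOUGH_GRADIENT,1,30,param1=80,param2=15,minRadius=20,maxRadius=34))+[u-50,v-50,0])
E
```

```text
t 11.5 tip board mm [ 58.7 -23.8] z 0.1495 f [-0.3  1.2  0.1] w 0.011333514038187317
(59, -25, 0.064) shift [-0.15  0.02  8.57] yaw 0.0
(59, 176, 0.064) shift [19.95  0.02  8.58] yaw 0.0
281.7002477359242 157.7262273979172
[[[282.5        152.5         27.89999962]]]
```

send_rows([
  {"tx": 0, "ty": 0, "tz": 2.5, "yaw": 0},
  {"tx": 0, "ty": 0, "tz": 5, "yaw": 0},
  {"tx": 0, "ty": 0, "tz": 7, "yaw": 0},
  {"tx": 0, "ty": 0, "tz": 8, "yaw": 0},
  {"tx": 0, "ty": 0, "tz": 8.5, "yaw": 0},
  {"tx": 0, "ty": 0, "tz": 8.5, "yaw": 0},
  {"tx": 0.7, "ty": 0, "tz": 8.5, "yaw": 0},
  {"tx": 1.4, "ty": 0, "tz": 8.5, "yaw": 0},
  {"tx": 2.1, "ty": 0, "tz": 8.5, "yaw": 0},
  {"tx": 2.8, "ty": 0, "tz": 8.5, "yaw": 0},
  {"tx": 3.6, "ty": 0, "tz": 8.5, "yaw": 0},
  {"tx": 4.4, "ty": 0, "tz": 8.5, "yaw": 0},
])

```text
t: 12.75
eef_pos: [0.602, 0.0637, 0.2428]
orientation: [2.046, 2.384, 0.0]
ft_force: [0.1, 0.8, 0.8]
gripper_width: 0.0109
grasp_force: 0.1
```

send_rows([
  {"tx": 0.8, "ty": 0, "tz": 0, "yaw": 0},
  {"tx": 1.6, "ty": 0, "tz": 0, "yaw": 0},
  {"tx": 2.4, "ty": 0, "tz": 0, "yaw": 0},
  {"tx": 3.2, "ty": 0, "tz": 0, "yaw": 0},
  {"tx": 4.0, "ty": 0, "tz": 0, "yaw": 0},
  {"tx": 4.8, "ty": 0, "tz": 0, "yaw": 0},
  {"tx": 5.6, "ty": 0, "tz": 0, "yaw": 0},
  {"tx": 6.4, "ty": 0, "tz": 0, "yaw": 0},
  {"tx": 7.2, "ty": 0, "tz": 0, "yaw": 0},
  {"tx": 8.0, "ty": 0, "tz": 0, "yaw": 0},
  {"tx": 8.8, "ty": 0, "tz": 0, "yaw": 0},
  {"tx": 9.6, "ty": 0, "tz": 0, "yaw": 0},
])

```text
t: 13.95
eef_pos: [0.5875, 0.1585, 0.2427]
orientation: [-2.046, -2.384, -0.0]
ft_force: [0.4, 0.8, 1.5]
gripper_width: 0.011
grasp_force: 0.1
```

```bash
python3 - <<'E'
from h import *
here(); d=snap('wrist','w8'); shift(59,176,.064)
g=cv2.cvtColor(d['color'],cv2.COLOR_RGB2GRAY); print(np.array(cv2.HoughCircles(cv2.medianBlur(g[160:260,220:345],3),cv2.HOUGH_GRADIENT,1,60,param1=80,param2=15,minRadius=34,maxRadius=48))+[220,160,0])
E
```

```text
t 13.95 tip board mm [ 59.5 116.1] z 0.0647 f [0.4 0.8 1.5] w 0.01099842814038239
(59, 176, 0.064) shift [ 5.89 -0.04  0.07] yaw 0.0
[[[281.5        218.5         39.59999847]]]
```

Cap A is cradled at (282,218). I push it off the end, lift, and back away to clear the camera.

send_rows([
  {"tx": 0.8, "ty": 0, "tz": 0, "yaw": 0},
  {"tx": 1.6, "ty": 0, "tz": 0, "yaw": 0},
  {"tx": 2.4, "ty": 0, "tz": 0, "yaw": 0},
  {"tx": 3.2, "ty": 0, "tz": 0, "yaw": 0},
  {"tx": 4.0, "ty": 0, "tz": 0, "yaw": 0},
  {"tx": 4.8, "ty": 0, "tz": 0, "yaw": 0},
  {"tx": 5.4, "ty": 0, "tz": 0, "yaw": 0},
  {"tx": 5.9, "ty": 0, "tz": 0, "yaw": 0},
  {"tx": 5.9, "ty": 0, "tz": 0, "yaw": 0},
  {"tx": 5.9, "ty": 0, "tz": 0, "yaw": 0},
])

```text
t: 15.0
eef_pos: [0.5786, 0.2161, 0.2427]
orientation: [2.046, 2.384, 0.0]
ft_force: [0.4, -0.6, 0.0]
gripper_width: 0.0109
grasp_force: 0.0
```

send_rows([
  {"tx": 0, "ty": 0, "tz": -4, "yaw": 0},
  {"tx": 0, "ty": 0, "tz": -8, "yaw": 0},
  {"tx": 0, "ty": 0, "tz": -12, "yaw": 0},
  {"tx": 3, "ty": 0, "tz": -14, "yaw": 0},
  {"tx": 7, "ty": 0, "tz": -15, "yaw": 0},
  {"tx": 11, "ty": 0, "tz": -15, "yaw": 0},
  {"tx": 15, "ty": -2, "tz": -15, "yaw": 0},
  {"tx": 19, "ty": -4, "tz": -15, "yaw": 0},
  {"tx": 22, "ty": -7, "tz": -15, "yaw": 0},
  {"tx": 24, "ty": -10, "tz": -15, "yaw": 0},
  {"tx": 25, "ty": -12, "tz": -15, "yaw": 0},
  {"tx": 25, "ty": -12, "tz": -15, "yaw": 0},
])

```text
t: 16.2
eef_pos: [0.4196, 0.446, 0.3931]
orientation: [-2.042, -2.387, 0.001]
ft_force: [-0.6, -1.2, 0.2]
gripper_width: 0.0112
grasp_force: 0.0
```

```bash
python3 - <<'E'
from h import *
here(); a=snap('top','top9')['color']
cv2.imwrite('pics/c9.png',cv2.resize(a[80:310,80:460,::-1],None,fx=2.1,fy=2.1,interpolation=cv2.INTER_CUBIC))
E
```

```text
t 16.2 tip board mm [-62.7 425.8] z 0.2151 f [-0.6 -1.2  0.2] w 0.011179844734081713
```

View pics/c9.png

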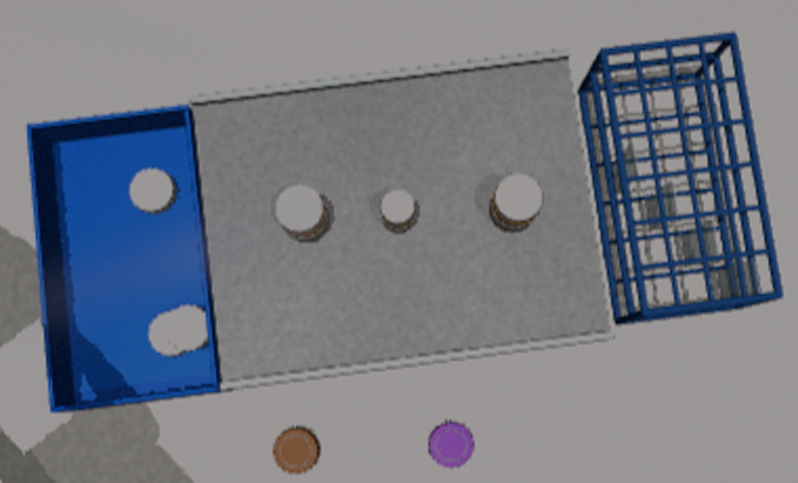

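All three caps are in the tray: A at crop (152,190), B and C at (165,330) and (190,326). C's edge is hidden behind the tray wall, so it lies below the rim. The jars (300,211), (518,198) and the vial (398,207) have not moved.

```bash
python3 -c "
from cell import ctrl
print(ctrl.job_done())"
```

```text
the job is handed in; nothing more can be done
None
```

I swept all three white caps off the board into the blue tray, left both jars and the vial where they stood, and handed the job in at about 16 s of the 58 s limit.

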